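# Turn a tall sample tube over an angled block and lay it on the mixer

### The job

Take the tall capped tube out of the black rack and park it, cap end up, in the V rests of the angled metal block with its foot down by the stop; let go of it there. Then take it again by the side of its body and lay it level in the empty groove of the rocking mixer, resting in both V rests with its foot towards the steel fence and its cap towards the open end, like the tube already lying there. Leave the other tubes and the things on the bench where they are.

Things in the scene. Friction and masses are not known exactly. Their poses are not given: they have to be found in the camera images.
- tube_center (a point): centre (half-way along) of the tall tube: white, round, 140 mm long, red screw cap. Body 29 mm in diameter, flat foot; the cap is the top 22 mm, 34 mm in diameter. Own z axis from foot to cap (foot at z = -70 mm, cap z = +48 to +70 mm). About 90 g. It starts upright in a rack hole, foot 6 mm above the table, and stands higher than its neighbours
- tube_cap (a point): centre of the tall tube's cap, 59 mm above tube_center along the tube; same axes
- rack: fixed black rack, 245 x 64 x 66 mm tall, origin under its centre; one row of four 32 mm holes along its own x axis at x = -82.5, -27.5, 27.5 and 82.5 mm, the last one empty. The three tubes stand in the other holes in any order; a gripper has free room on the two long sides (own +y and -y)
- short_a_center (a point): centre of a short tube in the rack, 95 mm long, otherwise like the tall one (same widths and cap): its top stands 101 mm above the table. To be left alone
- short_b_center (a point): centre of the other short tube in the rack, the same. To be left alone
- block_groove (a point): where the tall tube's centre lies when parked on the angled block with its foot on the stop, 100 mm above the table. Own z axis: along the groove, up towards the cap end at 45 degrees; own x axis: straight out of the sloping face, the way the tube lifts out (45 degrees up); own y axis level, across the groove. The cap end points roughly to the robot's right
- mixer_groove (a point): where the tall tube's centre lies when laid in the empty groove of the rocking mixer, 140 mm above the table. Own z axis: level, along the groove, from the fence (foot end) to the open end (cap end, roughly to the robot's right); own x axis: straight up; own y axis level, across the groove
- done_tube_center (a point): centre of the second tall tube, the same as the first, lying in the mixer's other groove, foot to the fence. To be left alone
- jar: amber jar 48 mm wide, 60 mm tall, on the table on the robot's side of the block; origin under its base. To be left alone
- beaker: clear beaker 52 mm wide, 65 mm tall, on the table beyond the block; origin under its base. To be left alone
- forceps: green plastic forceps, 110 mm long, lying flat on the table beyond the block; origin under the middle. To be left alone
- block: fixed aluminium 45 degree wedge, 80 mm wide, 99 mm tall; origin under its middle. Along block_groove z: two black 90 degree V rests 12 mm long at z = +24 and -48 mm, 56 mm wide, rims 2 mm above the tube axis; between them (z = -42 to +18 mm) room for fingers, sloping face 36 mm below the axis; stop plate 44 mm wide from z = -70 mm, 6 mm above the axis. Cap overhangs the top
- mixer: fixed white box 230 x 200 mm with a grey level deck that stands still; origin under its centre. Along mixer_groove z: two V rests like the block's at z = +24 and -48 mm, between them (z = -42 to +18 mm) room for fingers, deck 36 mm below the tube axis; steel fence, near face at z = -88 mm, 14.5 mm above the axis. A parallel groove 90 mm away holds another tube

How it is judged:
By the outcome, as a careful person would: the job done as asked, in the order asked, and still so for the second after the job is handed in, with the robot touching nothing.
It also fails if it takes over 54 s, if anything falls off the work surface, if the arm or the gripper's body presses on something with over 40 N, if the wrist force passes 120 N, or if a joint passes its speed limit or range.

### The arm

A 6-joint arm with a two-finger parallel gripper is mounted at the origin on the work surface. World frame = base frame: x ahead of the robot, y to its left, z up, the work surface at z = 0. Lengths are in m, angles in rad, forces in N, time in s.
With the tool pointing down it reaches from about 0.35 to 0.775 m from the base axis. Payload 7.3 kg.
Tool frame: the origin (TCP) lies at the very end of the fingers, on their centre line; the grasp point (between the pads) lies robot.pinch_z behind it (robot.pinch_z is the distance from the TCP to the grasp point, in m); y points along the fingers, z is the direction in which the jaws open and shut, and the axes are right-handed (so a half turn about y gives the same grasp; the last joint's range is limited). The gripper opens to 92 mm and grips with 3 to 60 N. Pads are 19 mm wide; open, the fingers measure 130 mm over their backs; the gripper's body (75 mm by 190 mm) begins 47 mm behind the grasp point.
Start: joints at [-1.305, 0.342, 1.524, -0, 1.275, -0.146], TCP at [0.21, -0.481, 0.227] pointing down, gripper open.
Joint ranges: [-2.53, 2.53], [-0.77, 2.02], [0.04, 2.7], [-1, 4.14], [0.28, 2.66], [-3.11, 3.11]. Speed limits (rad/s): [2.57, 2.57, 3.14, 3.14, 3.14, 3.14].

### API

Orientations are given as [roll, pitch, yaw] about the fixed x, y, z axes, in that order (R = Rz(yaw) Ry(pitch) Rx(roll)).
In Python, from cell import status, viewer, robot gives the robot as it stands. The module is installed in compiled form; this text tells all that it offers.
- The arm moves only by the shell command python3 -m pendant 'ROWS' [FORCE]. ROWS is JSON, a list that holds one entry, the list of rows, each a list of 7 numbers: the shift along the tool's x, y, z in cm, then the turn, a rotation vector about the tool's x, y, z in rad, then the finger opening in cm, from 0 to 9.18. A call has 1 to 20 rows; each row is the pose to reach, as a shift and turn from the pose commanded when the call began, along the tool's axes at that moment; what a row does not reach only later rows make up. A row lasts 1/10 s, in which the tool goes at most 50 mm and 8.59 degrees, less where a joint would pass 70% of its speed; a pose out of reach is approached as far as the arm can. A call with a gripper value outside its range is refused whole. The fingers move at their own pace and stop on an object; FORCE is the grip in N (left out, the last holds). Time passes only in rows, so rows that repeat a pose let the fingers close. It gives the time, the measured TCP pose, the force and the opening at its end, in the units of the state.
- status.observe(): the state, without advancing time (a new reading comes with each control period).
- viewer.read_camera(name): name is "scene" or "top" or "wrist"; returns a dict with "image" (384x512x3 uint8, red, green, blue), "range_z" (384x512 float32, m along the optical axis (not along the pixel's ray), 0 where there is no reading), "fx", "fy", "cx", "cy" (pixels), "camera_from_world" (4x4, takes a point from world to camera coordinates). Camera axes: x right, y up, looking along -z (the intrinsics and any distortion apply to the point x, -y, -z); pixel columns grow to the right and rows downward; lengths in m; the calibration is good to about 2 mm. A picture is of the moment at which its call begins.
- robot.hand_in(): hands the job in, once; it reports no verdict.
The state is a dict: "time": time; "qpos": joint angles; "qvel": joint speeds; "joint_efforts": joint torques, N m; "tool_pos": TCP position; "tool_rot": TCP orientation; "contact_force": force on the tool from outside, world axes, zero at the start; "torque": the same for the moment, N m; "opening": finger opening in m.
Only numpy, scipy, OpenCV 4.12 (cv2) and the standard library are available. Lean on these libraries where they do the work, as an engineer would, in place of code of your own. Each camera call takes 0.05 s, during which the arm holds its last target. There are 200 camera calls.

## Working session

There is one attempt and no reset: what is moved stays moved. The work goes in short steps, Python scripts to look and compute and a shell command to move; the robot and the scene stay as the last step left them, time stands still between calls to the robot, and variables do not carry over. Pictures are saved under pics/ and viewed, about 8 in all and at most 12, crops included, and the job is handed in when it is done.

```bash
mkdir -p pics
cat > h.py <<'E'
import numpy as np, cv2
from cell import status, viewer, robot
from scipy.spatial.transform import Rotation as R
def cam(n):
    d=viewer.read_camera(n); np.savez('%s.npz'%n,**{k:np.array(v) for k,v in d.items()}); return d
def load(n): return np.load('%s.npz'%n)
def pts(d):
    h,w=d['range_z'].shape; u,v=np.meshgrid(np.arange(w),np.arange(h)); z=d['range_z']
    P=np.stack([(u-d['cx'])/d['fx']*z,-(v-d['cy'])/d['fy']*z,-z],-1)
    T=np.linalg.inv(d['camera_from_world']); W=P@T[:3,:3].T+T[:3,3]; W[z==0]=np.nan; return W
def save(img,n): cv2.imwrite('pics/'+n,cv2.cvtColor(img,cv2.COLOR_RGB2BGR))
def tool():
    s=status.observe(); return np.array(s['tool_pos']),R.from_euler('xyz',s['tool_rot'])
E
python3 - <<'E'
from h import *
print({k:np.round(v,3) for k,v in status.observe().items()}, robot.pinch_z)
a=cam('scene');b=cam('top')
save(np.hstack([a['image'],b['image']])[:, :],'x.png')
save(cv2.resize(np.vstack([a['image'],b['image']]),(400,600)) if 0 else cv2.resize(a['image'],(800,600)),'s0.png'); save(cv2.resize(b['image'],(800,600)),'t0.png')
for d in(a,b): print({k:d[k] for k in d if k not in('image','range_z')}, (d['range_z']==0).mean())
print(a.keys())
E
```

```text
{'time': np.float64(0.0), 'qpos': array([-1.305,  0.343,  1.525, -0.   ,  1.275, -0.146]), 'qvel': array([-0.001,  0.001,  0.002, -0.   , -0.   , -0.   ]), 'joint_efforts': array([ 1.0000e-03, -4.3124e+01, -2.4422e+01,  7.2000e-02,  5.6000e-02,
       -0.0000e+00]), 'tool_pos': array([ 0.21 , -0.481,  0.226]), 'tool_rot': array([-1.572,  0.   , -2.73 ]), 'contact_force': array([ 0.785, -0.374, -0.398]), 'torque': array([ 0.021, -0.001, -0.   ]), 'opening': np.float64(0.092)} 0.0188
{'fx': 366.40048802738573, 'fy': 366.40048802738573, 'cx': 251.67996067543965, 'cy': 190.7862806406484, 'camera_from_world': array([[ 0.52303409,  0.85225952, -0.00943648, -0.27506133],
       [-0.49956211,  0.31551556,  0.80677607,  0.19628299],
       [ 0.69055995, -0.41725728,  0.59078196, -1.35844563],
       [ 0.        ,  0.        ,  0.        ,  1.        ]])} 0.0045166015625
{'fx': 428.87793042004165, 'fy': 428.87793042004165, 'cx': 247.88522159655446, 'cy': 194.6739853346802, 'camera_from_world': array([[ 0.01557332, -0.99987808,  0.00114231, -0.0324888 ],
       [ 0.98275033,  0.01551709,  0.18428513, -0.54781918],
       [-0.18428039, -0.00174732,  0.98287216, -1.04644653],
       [ 0.        ,  0.        ,  0.        ,  1.        ]])} 0.003941853841145833
dict_keys(['image', 'range_z', 'fx', 'fy', 'cx', 'cy', 'camera_from_world'])
```

```bash
ls . pics
```

```text
.:
h.py
pics
scene.npz
top.npz

pics:
s0.png
t0.png
x.png
```

View pics/s0.png

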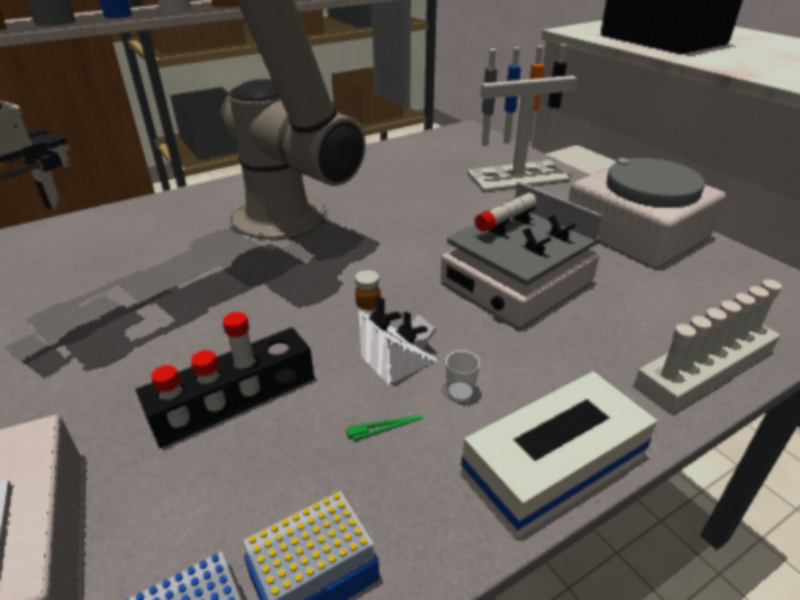

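View pics/t0.png

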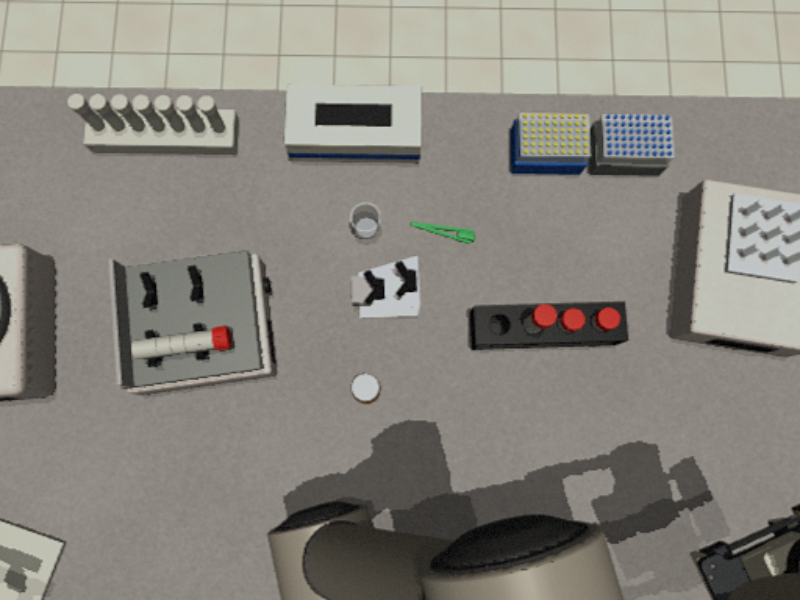

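Top view: the tall tube is at (545,315), next to the empty hole at (498,323). The block is at (388,288), with its cap end to the right. The mixer's empty groove has V rests at (150,290) and (196,283), and the done tube's cap is at (221,338). The jar is at (365,388), the beaker at (365,220) and the forceps at (445,232).

```bash
cat > m.py <<'E'
from h import *
np.set_printoptions(precision=4,suppress=True)
for n in('top','scene'):
    d=load(n);W=pts(d);im=d['image'].astype(int);z=W[...,2]
    r,g,b=[im[...,i] for i in range(3)]
    red=((r>110)&(g<60)&(b<60)).astype('u1')
    k,l,s,c=cv2.connectedComponentsWithStats(red)
    print(n)
    for i in range(1,k):
        if s[i,4]<30: continue
        p=W[l==i];p=p[~np.isnan(p[:,0])]; h=np.percentile(p[:,2],95); q=p[p[:,2]>h-.006]
        print('red',c[i],s[i,4],'ztop',h,'top mean',q.mean(0),'mid',(q.min(0)+q.max(0))/2, 'ext',np.ptp(q,axis=0))
    x,y=W[...,0],W[...,1]
    dark=im.max(-1)<70
    # rack top
    m=(np.abs(z-.066)<.005)&dark&(x>.35)&(x<.65)&(y<-.1)
    if m.sum()>50:
        q=W[m][:,:2]; rc=cv2.minAreaRect((q*1000).astype('f4')); print('rack',rc)
    # block
    m=(z>.012)&(x>.42)&(x<.62)&(y>-.08)&(y<.08)
    P=W[m]; D=dark[m]
    print('block n',m.sum(),'dark',D.sum(),P.min(0),P.max(0))
    al=P[~D]; al=al[(al[:,2]>.02)]
    # ransac 45deg plane
    best=0;rg=np.random.default_rng(0)
    for _ in range(2000):
        a=al[rg.choice(len(al),3,False)];nn=np.cross(a[1]-a[0],a[2]-a[0]);L=np.linalg.norm(nn)
        if L<1e-9: continue
        nn/=L; nn*=np.sign(nn[2])
        if abs(nn[2]-.707)>.12: continue
        e=np.abs((al-a[0])@nn)<.003
        if e.sum()>best: best=e.sum();E=e
    if best:
        q=al[E];cc=q.mean(0);nn=np.linalg.svd(q-cc)[2][2];nn*=np.sign(nn[2]);print('plane',best,len(al),nn,cc,'yaw horiz',np.degrees(np.arctan2(nn[1],nn[0])),q.min(0),q.max(0))
    kk,ll,ss,ce=cv2.connectedComponentsWithStats((m&dark).astype('u1'))
    for i in range(1,kk):
        if ss[i,4]>8: p=W[ll==i]; print(' V',ce[i],ss[i,4],p.mean(0),p.min(0),p.max(0))
    # mixer
    m=(z>.112)&(x>.3)&(x<.7)&(y>.2)&(y<.6)
    kk,ll,ss,ce=cv2.connectedComponentsWithStats((m&(z<.2)).astype('u1'))
    for i in range(1,kk):
        if ss[i,4]>8: p=W[ll==i]; print(' M',ce[i],ss[i,4],p.mean(0),p.min(0),p.max(0))
    m=(np.abs(z-.104)<.006)&(x>.3)&(x<.75)&(y>.15)&(y<.65)
    q=W[m]; print('deck',m.sum(),np.median(q[:,2]),cv2.minAreaRect((q[:,:2]*1000).astype('f4')))
E
python3 m.py
python3 - <<'E'
from h import *
a=load('top');b=load('scene')
A=cv2.resize(a['image'][150:215,210:285],(400,347),interpolation=2);B=cv2.resize(b['image'][180:250,220:285],(372,400),interpolation=2)
C=np.zeros((400,780,3),'u1');C[:347,:400]=A;C[:,405:777]=B;save(C,'blk.png')
E
```

```text
top
red [349.6548 200.4881] 84 ztop 0.147544673871708 top mean [ 0.5207 -0.2594  0.1454] mid [ 0.5181 -0.2587  0.1452] ext [0.0312 0.032  0.0062]
red [367.2321 203.0357] 112 ztop 0.10336090698545994 top mean [ 0.5232 -0.3133  0.1007] mid [ 0.5216 -0.3132  0.1017] ext [0.0332 0.0325 0.0082]
red [389.8931 202.8626] 131 ztop 0.10315212559477602 top mean [ 0.5245 -0.3689  0.1006] mid [ 0.5239 -0.3679  0.101 ] ext [0.0302 0.0314 0.0077]
red [140.6912 216.1618] 136 ztop 0.15801739598277761 top mean [0.4773 0.2222 0.1554] mid [0.479  0.2218 0.1563] ext [0.0255 0.0222 0.0085]
rack ((566.5287475585938, -407.011962890625), (166.36134338378906, 488.79449462890625), 0.011804291978478432)
block n 1370 dark 331 [ 0.4208 -0.0729  0.0123] [0.6199 0.0386 0.1225]
plane 600 1003 [-0.0438  0.7061  0.7067] [ 0.5743 -0.034   0.0609] yaw horiz 93.55084896986925 [ 0.4215 -0.0709  0.0201] [0.6199 0.0074 0.1004]
 V [259.7305 178.5868] 167 [ 0.578  -0.0523  0.1079] [ 0.55   -0.0683  0.0762] [ 0.604  -0.0355  0.1225]
 V [239.3841 183.939 ] 164 [ 0.5749 -0.0018  0.0562] [ 0.5476 -0.0163  0.0246] [0.6007 0.0147 0
[... 1530 characters left out ...]
1667] 12 [0.4326 0.017  0.0413] [0.4283 0.0107 0.0361] [0.4352 0.0243 0.0496]
 V [242.3952 198.7782] 248 [ 0.5438 -0.0384  0.0849] [ 0.4202 -0.0668  0.0121] [0.6063 0.0243 0.1222]
 V [261.6452 210.0129] 155 [ 0.5791 -0.0026  0.0563] [ 0.5508 -0.0155  0.027 ] [0.6031 0.0141 0.0703]
 M [406.7077 120.9661] 561 [0.5265 0.5745 0.1317] [0.4342 0.5454 0.112 ] [0.5932 0.5998 0.1439]
 M [345.1049 135.6015] 1335 [0.5046 0.334  0.1384] [0.4052 0.2085 0.1121] [0.5956 0.3992 0.1588]
 M [341.76  153.368] 125 [0.5626 0.2693 0.1272] [0.5352 0.261  0.1133] [0.5896 0.2832 0.1422]
deck 2483 0.10455869860564604 ((523.2716064453125, 418.1184387207031), (242.9279327392578, 477.29534912109375), 5.3589043617248535)
```

View pics/blk.png

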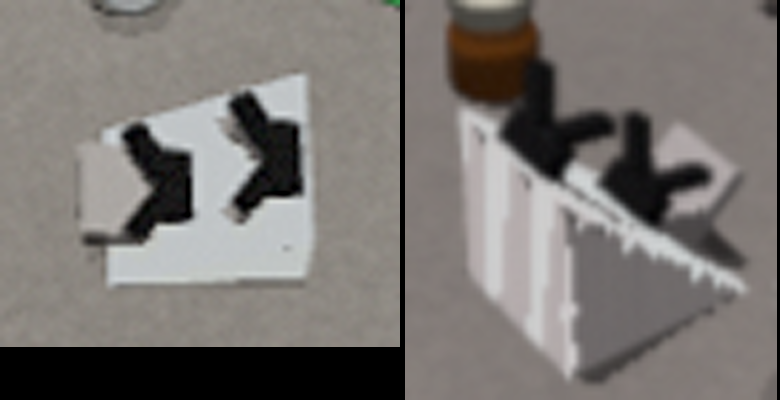

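The crop shows the block's upper V rest at top-crop (265,155), the lower one at (160,190), and the stop plate at the left (110,190). Next I'll refine the groove frames from the V rest rims.

```bash
cat > m2.py <<'E'
from h import *
np.set_printoptions(precision=4,suppress=True)
for n in('top','scene'):
    d=load(n);W=pts(d);im=d['image'].astype(int);z=W[...,2];x,y=W[...,0],W[...,1]
    dark=im.max(-1)<75
    print(n)
    blk=(x>.52)&(x<.63)&(y>-.09)&(y<.05)&(z>.015)
    kk,ll,ss,ce=cv2.connectedComponentsWithStats((blk&dark).astype('u1'))
    for i in range(1,kk):
        if ss[i,4]<60: continue
        p=W[ll==i]; xm=(p[:,0].min()+p[:,0].max())/2; top=p[:,2].max()
        q=p[p[:,2]>top-.009]; a=q[q[:,0]<xm];b=q[q[:,0]>xm]
        print('blk V',ss[i,4],'xmid',xm,'top',top,a.mean(0),b.mean(0),(a.mean(0)+b.mean(0))/2)
    al=W[blk&(im.min(-1)>120)&(y>-.068)&(y<.0)]
    c0=np.array([.575,-.0355,.06]);nn=np.array([-.04,.706,.707])
    for _ in range(6):
        e=np.abs((al-c0)@nn)<.005; q=al[e]; c0=q.mean(0); nn=np.linalg.svd(q-c0)[2][2]; nn*=np.sign(nn[2])
    print('plane',e.sum(),nn,c0,np.degrees(np.arctan2(nn[1],nn[0])))
    mx=(x>.515)&(x<.61)&(y>.24)&(y<.37)&(z>.110)&(z<.16)
    kk,ll,ss,ce=cv2.connectedComponentsWithStats(mx.astype('u1'))
    for i in range(1,kk):
        if ss[i,4]<40: continue
        p=W[ll==i]; xm=(p[:,0].min()+p[:,0].max())/2; q=p[p[:,2]>.137]; a=q[q[:,0]<xm];b=q[q[:,0]>xm]
        print('mix V',ss[i,4],'xmid',xm,p[:,2].max(),a.mean(0),b.mean(0),(a.mean(0)+b.mean(0))/2)
    # done tube: white/red above .15, ridge
    dt=W[(z>.148)&(x>.42)&(x<.51)&(y>.2)&(y<.36)]
    c=dt.mean(0);v=np.linalg.svd(dt[:,:2]-c[:2])[2][0];print('done ridge',len(dt),c,v*np.sign(-v[1]))
    f=W[(z>.125)&(z<.16)&(y>.35)&(y<.42)&(x>.4)&(x<.62)]; 
    if len(f)>20: print('fence',len(f),np.polyfit(f[:,0],f[:,1],1),np.median(f,0))
E
python3 m2.py
```

```text
top
blk V 169 xmid 0.5769918540801293 top 0.12253888924197609 [ 0.5579 -0.0454  0.1172] [ 0.5978 -0.0423  0.117 ] [ 0.5778 -0.0438  0.1171]
blk V 164 xmid 0.5741464016008626 top 0.07245680327081905 [0.5543 0.0056 0.0667] [0.5947 0.0072 0.067 ] [0.5745 0.0064 0.0668]
plane 543 [-0.0445  0.7091  0.7037] [ 0.5743 -0.0329  0.0597] 93.59012991744021
mix V 144 xmid 0.5608399153936983 0.14392962093099992 [0.5392 0.2683 0.1402] [0.5822 0.275  0.1395] [0.5607 0.2717 0.1399]
mix V 161 xmid 0.5497010016331516 0.14408077062535152 [0.528  0.3398 0.1395] [0.5713 0.3467 0.1394] [0.5496 0.3433 0.1394]
done ridge 622 [0.4684 0.2788 0.1525] [ 0.154  -0.9881]
fence 608 [0.1486 0.3022] [0.497  0.3762 0.1478]
scene
blk V 186 xmid 0.5799727650929316 top 0.12220444742139303 [ 0.5611 -0.046   0.1169] [ 0.6017 -0.0436  0.1168] [ 0.5814 -0.0448  0.1168]
blk V 160 xmid 0.5769719330112422 top 0.0702572904093004 [0.5591 0.0038 0.0647] [0.5984 0.0064 0.0651] [0.5787 0.0051 0.0649]
plane 163 [-0.0034  0.7138  0.7003] [ 0.6005 -0.0342  0.0621] 90.26940840465632
mix V 130 xmid 0.5517151177719228 0.14185407152232105 [0.5306 0.3382 0.1395] [0.5744 0.346  0.1397] [0.5525 0.3421 0.1396]
mix V 138 xmid 0.5624165972444315 0.1421754379116959 [0.5434 0.2677 0.1399] [0.5862 0.2748 0.1393] [0.5648 0.2712 0.1396]
done ridge 220 [0.4758 0.2728 0.1529] [ 0.1554 -0.9878]
fence 552 [0.1587 0.2968] [0.5159 0.3789 0.1428]
```

```bash
cat >> h.py <<'E'
np.set_printoptions(precision=4,suppress=True)
Z=np.array([0,0,1.])
def frame(h):
    h=np.array([h[0],h[1],0.]);return h/np.linalg.norm(h)
hb=frame((.058,-.998)); gz=(hb+Z)/2**.5; gx=(Z-hb)/2**.5; gy=np.cross(gz,gx); GB=np.array([.578,-.0228,.100])
hm=frame((.155,-.988)); my=np.cross(hm,Z); GM=np.array([.5585,.2951,.140])
def rot(y,z): return R.from_matrix(np.stack([np.cross(y,z),y,z],1))
R_rack=rot(-Z,frame((.999,.042))); R_b1=rot(-gz,-gy); R_b2=rot(-gx,-gy); R_m=rot(-Z,-my)
PZ=.0188
def go(p,Rt):
    q,Rq=tool(); s=status.observe()
    print('t',round(float(s['time']),2),'tcp',q,'F',np.array(s['contact_force']),'open',round(float(s['opening']),4),'q',np.array(s['qpos']))
    print('shift cm',Rq.inv().apply(p-q)*100,'rotvec',(Rq.inv()*Rt).as_rotvec(),'deg',np.degrees((Rq.inv()*Rt).magnitude()))
E
python3 -c "
from h import *
go(np.array([.5215,-.259,.205]),R_rack)"
```

```text
t 0.1 tcp [ 0.21   -0.4808  0.2261] F [-0.693  -0.4262 -0.0624] open 0.0916 q [-1.305   0.3426  1.5249 -0.      1.2754 -0.146 ]
shift cm [-37.4172   2.1298  -7.8518] rotvec [ 0.0011 -1.201  -0.001 ] deg 68.81207031776344
```

```bash
python3 -m pendant '[[[-1,0,-0.2,0,-0.04,0,9.1],[-4,0,-0.8,0,-0.13,0,9.1],[-8,0,-1.7,0,-0.26,0,9.1],[-12,0.2,-2.5,0,-0.39,0,9.1],[-16,0.5,-3.4,0,-0.52,0,9.1],[-20,0.8,-4.2,0,-0.65,0,9.1],[-24,1.1,-5,0,-0.78,0,9.1],[-28,1.4,-5.9,0,-0.9,0,9.1],[-32,1.7,-6.7,0,-1.03,0,9.1],[-35,2,-7.3,0,-1.12,0,9.1],[-36.8,2.1,-7.7,0,-1.18,0,9.1],[-37.4,2.1,-7.85,0,-1.2,0,9.1],[-37.4,2.1,-7.85,0,-1.2,0,9.1]]]' 20
python3 - <<'E'
from h import *
go(np.array([.5215,-.259,.114]),R_rack)
d=cam('wrist'); save(cv2.resize(d['image'],(640,480)),'w1.png')
W=pts(d);im=d['image'].astype(int);red=(im[...,0]>100)&(im[...,1]<60)&(im[...,2]<60)
k,l,s,c=cv2.connectedComponentsWithStats(red.astype('u1'))
for i in range(1,k):
    if s[i,4]<100: continue
    p=W[l==i];p=p[~np.isnan(p[:,0])];q=p[p[:,2]>np.percentile(p[:,2],90)-.004]
    print(c[i],s[i,4],q.mean(0),(q.max(0)+q.min(0))/2,np.ptp(q,axis=0))
E
```

```text
time: 1.4
tool_pos: [0.5217, -0.2586, 0.2054]
tool_rot: [-1.571, 0.0, -1.528]
contact_force: [-0.7, 0.1, -0.2]
opening: 0.0909
t 1.4 tcp [ 0.5217 -0.2586  0.2054] F [-0.7386  0.1026 -0.2013] open 0.0909 q [-0.5917  0.4641  1.3937 -0.0001  1.2844 -0.6344]
shift cm [ 0.0395  9.144  -0.0207] rotvec [ 0.0006  0.0007 -0.0002] deg 0.0536112802751302
[249.1604 203.7566] 1820 [ 0.5199 -0.2572  0.1467] [ 0.5201 -0.251   0.2142] [0.0332 0.0472 0.1424]
[250.6213 286.5931] 639 [ 0.5251 -0.3652  0.1009] [ 0.5253 -0.3638  0.1004] [0.0343 0.0276 0.0054]
```

View pics/w1.png

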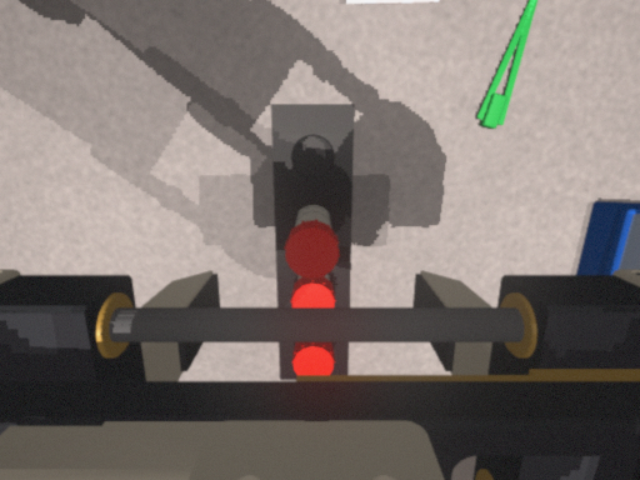

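The wrist view shows the tall cap at (312,248), centred between the fingers at x≈0.520, with the neighbours below it at (313,300) and (313,362). I'll descend and close on the cap.

```bash
python3 -m pendant '[[[0,1,-0.05,0,0,0,9.1],[0,3,-0.1,0,0,0,9.1],[0,5,-0.1,0,0,0,9.1],[0,7,-0.1,0,0,0,9.1],[0,8.5,-0.1,0,0,0,8],[0,9.1,-0.1,0,0,0,6],[0,9.1,-0.1,0,0,0,4],[0,9.1,-0.1,0,0,0,2.8],[0,9.1,-0.1,0,0,0,2.8],[0,9.1,-0.1,0,0,0,2.8],[0,9.1,-0.1,0,0,0,2.8],[0,9.1,-0.1,0,0,0,2.8]]]' 20; python3 -c "
from h import *
q,_=tool();go(q+np.array([0,0,.12]),R_rack)"
```

```text
time: 2.65
tool_pos: [0.5206, -0.2596, 0.1151]
tool_rot: [-1.571, -0.0, -1.53]
contact_force: [-1.2, 0.1, 1.8]
opening: 0.0332
t 2.65 tcp [ 0.5206 -0.2596  0.1151] F [-1.1525  0.0819  1.7669] open 0.0332 q [-0.5942  0.55    1.516  -0.0002  1.0751 -0.6353]
shift cm [  0.0051 -12.       0.0033] rotvec [-0.0003 -0.0008  0.0004] deg 0.055215743439372474
```

```bash
python3 -m pendant '[[[0,-0.5,0,0,0,0,2.8],[0,-2,0,0,0,0,2.8],[0,-4,0,0,0,0,2.8],[0,-6.5,0,0,0,0,2.8],[0,-9,0,0,0,0,2.8],[0,-11,0,0,0,0,2.8],[0,-12.5,0,0,0,0,2.8],[0,-13,0,0,0,0,2.8]]]' 20; python3 -c "
from h import *
s=.0382
print('pre target',GB+s*gz+.06*gx+.015*gz)
go(GB+s*gz+.06*gx+.015*gz,R_b1)"
```

```text
time: 3.45
tool_pos: [0.521, -0.2598, 0.2468]
tool_rot: [-1.568, -0.002, -1.53]
contact_force: [-0.3, -0.4, -0.4]
opening: 0.0333
pre target [ 0.5777 -0.018   0.18  ]
t 3.45 tcp [ 0.521  -0.2598  0.2468] F [-0.2697 -0.3571 -0.3851] open 0.0333 q [-0.5941  0.4326  1.3289 -0.      1.3768 -0.6352]
shift cm [-23.9402   6.6441   6.6406] rotvec [-0.0091 -0.015   0.7874] deg 45.12602706075634
```

```bash
python3 -m pendant '[[[-0.5,0,0.1,0,0,0.02,2.8],[-2,-0.3,0.5,0,0,0.08,2.8],[-4.5,-0.6,1.2,0,0,0.16,2.8],[-7.5,-1,2,0,0,0.26,2.8],[-10.5,-1,2.9,0,-0.01,0.36,2.8],[-13.5,-1,3.7,0,-0.01,0.46,2.8],[-16.5,-1,4.6,-0.01,-0.01,0.56,2.8],[-19.5,-1,5.4,-0.01,-0.01,0.66,2.8],[-22,-0.5,6.1,-0.01,-0.015,0.74,2.8],[-23.5,1,6.5,-0.01,-0.015,0.785,2.8],[-23.94,3,6.64,-0.01,-0.015,0.787,2.8],[-23.94,5,6.64,-0.01,-0.015,0.787,2.8],[-23.94,6.2,6.64,-0.01,-0.015,0.787,2.8],[-23.94,6.64,6.64,-0.01,-0.015,0.787,2.8],[-23.94,6.64,6.64,-0.01,-0.015,0.787,2.8]]]' 20
python3 - <<'E'
from h import *
s=.0382
go(GB+s*gz+.003*gx+.005*gz,R_b1)
a=cam('scene');b=cam('top')
A=cv2.resize(a['image'][140:260,180:310],(433,400));B=cv2.resize(b['image'][130:230,210:300],(360,400))
save(np.hstack([A,B]),'p1.png')
for d in(a,b):
    W=pts(d);im=d['image'].astype(int)
    m=(im[...,0]>110)&(im[...,1]<60)&(im[...,2]<60)&(W[...,1]>-.13)&(W[...,1]<.1)&(W[...,2]>.1)
    w=(im.min(-1)>90)&(W[...,1]>-.1)&(W[...,1]<.1)&(W[...,2]>.10)&(np.abs(W[...,0]-.578)<.03)
    p=W[w]; print(m.sum(),W[m].mean(0) if m.sum() else '',w.sum(),((p-GB)@np.stack([gx,gy,gz],1)).min(0),((p-GB)@np.stack([gx,gy,gz],1)).max(0))
E
```

```text
time: 4.95
tool_pos: [0.5769, -0.0176, 0.1779]
tool_rot: [-1.577, 0.788, -1.517]
contact_force: [-0.5, 0.1, -0.3]
opening: 0.0333
t 4.95 tcp [ 0.5769 -0.0176  0.1779] F [-0.5308  0.053  -0.3128] open 0.0333 q [-0.5095  0.6787  1.3664  0.6387  1.59   -0.7191]
shift cm [5.5768 0.8016 0.1009] rotvec [ 0.003  -0.0032 -0.0025] deg 0.29119397234320954
0  115 [ 0.059  -0.0175 -0.0569] [0.0851 0.0155 0.1915]
184 [ 0.5774 -0.031   0.2035] 860 [ 0.0597 -0.0297 -0.0576] [0.0957 0.0332 0.1922]
```

View pics/p1.png

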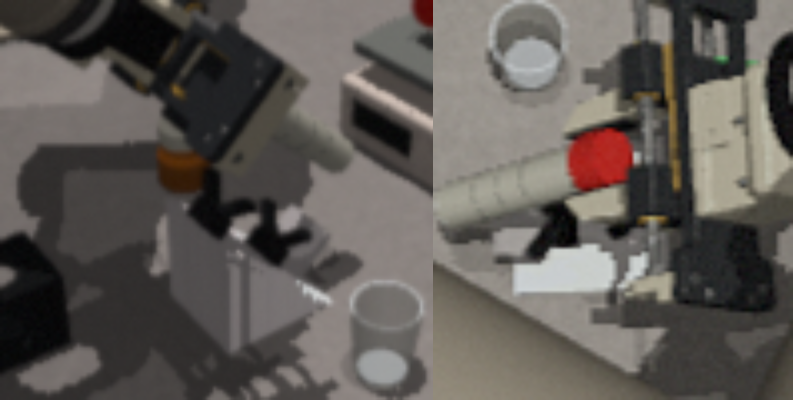

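Scene crop: the tube is held at 45° above the V rests, foot at (335,155). Top crop: the cap is at (600,160), and everything is aligned.

```bash
python3 -m pendant '[[[0.5,0,0.05,0,0,0,2.8],[2,0.2,0.1,0,0,0,2.8],[3.5,0.4,0.1,0,0,0,2.8],[4.6,0.6,0.1,0,0,0,2.8],[5.1,0.7,0.1,0,0,0,2.8],[5.4,0.7,0.1,0,0,0,2.8],[5.5,0.7,0.1,0,0,0,2.8],[5.5,0.7,0.1,0,0,0,2.8]]]' 20
python3 - <<'E'
from h import *
go(GB+.0382*gz,R_b1)
F=np.array(status.observe()['contact_force']);print('F gx,gy,gz',F@gx,F@gy,F@gz)
E
```

```text
time: 5.85
tool_pos: [0.5799, -0.0514, 0.1346]
tool_rot: [-1.575, 0.787, -1.516]
contact_force: [-0.2, 0.4, -0.2]
opening: 0.0336
t 5.85 tcp [ 0.5799 -0.0514  0.1346] F [-0.2388  0.4255 -0.1966] open 0.0336 q [-0.5523  0.7546  1.3479  0.6174  1.5644 -0.7844]
shift cm [ 0.4245  0.6502 -0.0251] rotvec [ 0.0024 -0.002  -0.0015] deg 0.1958075067993853
F gx,gy,gz 0.17114245032656814 0.21374536480124484 -0.4492090264805523
```

```bash
cat > f.py <<'E'
from h import *
s=status.observe();F=np.array(s['contact_force']);p=np.array(s['tool_pos'])-GB
print('t',s['time'],'F gx,gy,gz',F@gx,F@gy,F@gz,'tcp in groove mm',1000*np.array([p@gx,p@gy,p@gz]),'open',s['opening'])
E
for i in 1 2; do python3 -m pendant '[[[0.1,0,0,0,0,0,2.8],[0.15,0,0,0,0,0,2.8]]]' >/dev/null; python3 f.py; done
```

```text
t 6.05 F gx,gy,gz -0.7625806569173471 0.8485314460660363 -0.05793858426366637 tcp in groove mm [ 2.879  -0.2558 44.6999] open 0.03333839467401258
t 6.25 F gx,gy,gz -0.34618171539384046 0.39482907273091633 -0.9142986430535976 tcp in groove mm [ 1.1234 -0.1851 44.603 ] open 0.033812810458408206
```

```bash
for i in 1 2; do python3 -m pendant '[[[0.07,0,0,0,0,0,2.8],[0.1,0,0,0,0,0,2.8]]]' >/dev/null; python3 f.py; done
```

```text
t 6.45 F gx,gy,gz 1.513063014044568 0.524383510558164 -0.4345668748968619 tcp in groove mm [ 0.2111 -0.1023 44.5739] open 0.033273941591894264
t 6.65 F gx,gy,gz 1.7882464144637988 0.32577847051221137 0.5996001463905692 tcp in groove mm [-0.3816  0.0033 44.5629] open 0.03357904933170499
```

The V rests took contact at about 0 mm, which agrees with the estimate. Next, slide down to the stop.

```bash
python3 -m pendant '[[[0,0.15,0,0,0,0,2.8],[0,0.3,0,0,0,0,2.8],[0,0.4,0,0,0,0,2.8]]]' >/dev/null; python3 f.py; for i in 1 2; do python3 -m pendant '[[[0,0.06,0,0,0,0,2.8],[0,0.1,0,0,0,0,2.8]]]' >/dev/null; python3 f.py; done
```

```text
t 6.95 F gx,gy,gz 3.5134390840177927 4.8273087045174075 3.917040399164049 tcp in groove mm [-0.6529  0.2746 40.4765] open 0.03351359552835371
t 7.15 F gx,gy,gz 3.4607623522787656 4.633541184964434 3.4746230579150663 tcp in groove mm [-0.6506  0.2387 39.549 ] open 0.033488888693315046
t 7.35 F gx,gy,gz 4.426938741492519 4.230654691301715 3.5507827974387736 tcp in groove mm [-0.6228  0.2179 38.6103] open 0.03372212027228424
```

```bash
for i in 1 2 3; do python3 -m pendant '[[[0,0.05,0,0,0,0,2.8],[0,0.08,0,0,0,0,2.8]]]' >/dev/null; python3 f.py; done
```

```text
t 7.55 F gx,gy,gz 3.760415756347145 5.5830700967737 8.387176349518905 tcp in groove mm [-0.6083  0.1972 38.3851] open 0.033423283674251146
t 7.75 F gx,gy,gz 5.021233565400305 6.75143383070415 12.705325249481284 tcp in groove mm [-0.6435  0.1647 38.3535] open 0.033498911425703576
t 7.95 F gx,gy,gz 5.697669452642312 8.764216822889535 17.197826667670082 tcp in groove mm [-0.6642  0.1165 38.2933] open 0.03335707918909901
```

```bash
python3 -m pendant '[[[0,-0.15,0,0,0,0,2.8],[0,-0.15,0,0,0,0,3.6],[0,-0.15,0,0,0,0,4.5],[0,-0.15,0,0,0,0,6],[0,-0.15,0,0,0,0,6],[0,-0.15,0,0,0,0,6],[0,-0.7,0,0,0,0,6],[0,-2,0,0,0,0,6],[0,-4,0,0,0,0,6],[0,-6.5,0,0,0,0,6],[0,-9,0,0,0,0,6],[0,-11,0,0,0,0,6],[0,-12,0,0,0,0,6],[0,-12,0,0,0,0,6]]]' 20; python3 f.py
python3 - <<'E'
from h import *
go(GB-.012*gz+.12*gx,R_b2)
a=cam('scene');b=cam('top')
A=cv2.resize(a['image'][140:260,180:310],(433,400));B=cv2.resize(b['image'][130:230,210:300],(360,400))
save(np.hstack([A,B]),'p2.png')
M=np.stack([gx,gy,gz],1)
for d in(a,b):
    W=pts(d);im=d['image'].astype(int)
    L=(W-GB)@M
    for nm,m in(('red',(im[...,0]>90)&(im[...,1]<60)&(im[...,2]<60)),('wht',im.min(-1)>90)):
        w=m&(np.abs(L[...,1])<.022)&(np.abs(L[...,2])<.08)&(L[...,0]>0)&(L[...,0]<.03)
        p=L[w]
        if len(p): print(nm,len(p),p.min(0)*1000,p.max(0)*1000)
        if nm=='wht':
            for lo,hi in((-.07,-.04),(-.04,0),(0,.045)):
                q=p[(p[:,2]>lo)&(p[:,2]<hi)]; print(lo,len(q),q[:,0].max()*1000 if len(q) else'',np.array([q[:,1].min(),q[:,1].max()])*1000 if len(q) else'')
E
```

```text
time: 9.35
tool_pos: [0.5852, -0.1353, 0.2107]
tool_rot: [-1.573, 0.785, -1.515]
contact_force: [-0.1, 0.6, 0.3]
opening: 0.06
t 9.35 F gx,gy,gz 0.7026423237737397 0.05930669321529527 -0.22056415143083247 tcp in groove mm [ -1.4033  -0.6832 157.9595] open 0.059989658125117265
t 9.35 tcp [ 0.5852 -0.1353  0.2107] F [-0.0971  0.6483  0.3409] open 0.06 q [-0.651   0.7508  1.1221  0.5838  1.802  -0.7293]
shift cm [-12.1438  16.9934  -0.0899] rotvec [ 0.0015 -0.0014 -1.5706] deg 89.987909451945
red 114 [  0.0561 -18.8632  47.0211] [18.3667 15.8436 71.2763]
wht 157 [  0.2166 -20.9969 -78.1534] [16.7161  3.1183 43.8391]
-0.07 42 16.71608393203155 [-20.9969   3.1183]
-0.04 50 16.364946776977114 [-13.4546   2.7899]
0 55 15.849946560441884 [-13.5988   0.4362]
red 128 [  0.1378 -12.9385  47.5193] [18.5714 18.0662 71.2331]
wht 420 [  0.02   -21.6943 -79.5033] [19.0102 21.7408 67.7564]
-0.07 92 19.010225632751116 [-21.2337  20.777 ]
-0.04 130 17.78961268404276 [-12.4444  16.2215]
0 159 17.259751429755397 [-21.2372  15.911 ]
```

View pics/p2.png

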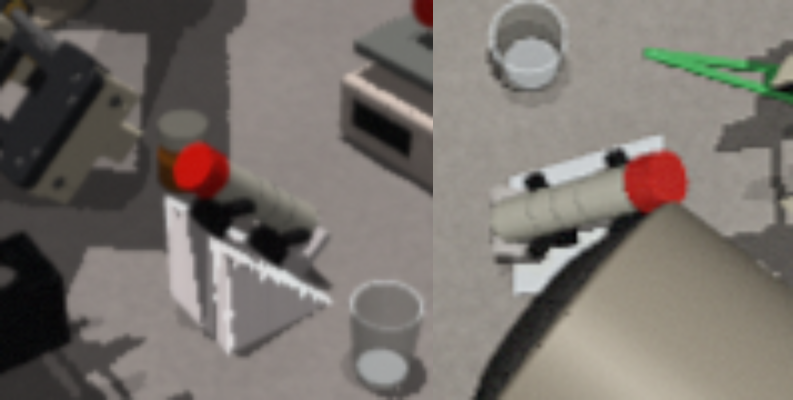

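The tube is parked. The cap spans z = 47..71 mm along the groove, so its foot is on the stop, and it sits centred in both V rests. The gripper is clear. Next, swing round for the side grasp.

```bash
python3 -m pendant '[[[-0.4,0,0,0,0,-0.03,7],[-1.8,0.4,0,0,0,-0.13,7],[-3.6,1.4,0,0,0,-0.27,7],[-5.5,2.9,0,0,0,-0.41,7],[-7.3,4.7,0,0,0,-0.55,7],[-9,6.8,0,0,0,-0.69,7],[-10.4,9,0,0,0,-0.83,7],[-11.3,11,0,0,0,-0.97,7],[-12,13,0,0,0,-1.11,7],[-12.1,14.7,0,0,0,-1.25,7],[-12.1,16,0,0,0,-1.38,7],[-12.1,16.7,-0.1,0,0,-1.49,7],[-12.1,17,-0.1,0,0,-1.55,7],[-12.1,17,-0.1,0,0,-1.57,7],[-12.1,17,-0.1,0,0,-1.57,7]]]' 20; python3 f.py
python3 - <<'E'
from h import *
go(GB-.012*gz-.0188*gx,R_b2)
E
```

```text
time: 10.95
tool_pos: [0.5714, 0.0725, 0.1749]
tool_rot: [-1.577, -0.783, -1.506]
contact_force: [0.4, -0.2, 0.4]
opening: 0.07
t 10.95 F gx,gy,gz 0.1052673439970292 -0.33724619445704546 0.4667870226842955 tcp in groove mm [120.5574   1.0344 -14.5841] open 0.06999542131210595
t 10.95 tcp [0.5714 0.0725 0.1749] F [ 0.3515 -0.2356  0.4045] open 0.07 q [ 0.3667  0.6705  1.3884 -0.7455  1.4283  0.5494]
shift cm [ 0.2964 13.9348  0.1217] rotvec [ 0.0014  0.0047 -0.0027] deg 0.3225489310859729
```

```bash
python3 -m pendant '[[[0.1,0.6,0.05,0,0,0,7],[0.2,2.5,0.1,0,0.003,0,7],[0.3,5,0.12,0,0.005,0,7],[0.3,7.5,0.12,0,0.005,0,7],[0.3,10,0.12,0,0.005,0,7],[0.3,12,0.12,0,0.005,0,7],[0.3,13.3,0.12,0,0.005,0,7],[0.3,13.8,0.12,0,0.005,0,7],[0.3,13.8,0.12,0,0.005,0,7]]]' 20; python3 f.py; python3 -c "
from h import *
go(GB-.012*gz-.0188*gx,R_b2)"
```

```text
time: 11.85
tool_pos: [0.5785, -0.0284, 0.0799]
tool_rot: [-1.57, -0.783, -1.518]
contact_force: [-0.2, -0.6, 1.0]
opening: 0.0702
t 11.85 F gx,gy,gz 0.33735467361856536 0.2681769663503042 1.133031900675216 tcp in groove mm [-18.1834  -0.1728 -10.2779] open 0.07020894555438642
t 11.85 tcp [ 0.5785 -0.0284  0.0799] F [-0.2351 -0.5772  1.0397] open 0.0702 q [ 0.2047  0.7468  1.5588 -0.8626  1.1629  0.6457]
shift cm [-0.172   0.0622 -0.0177] rotvec [ 0.0029 -0.0037 -0.0027] deg 0.3102721217715876
```

```bash
python3 -m pendant '[[[0,0,0,0,0,0,5],[0,0,0,0,0,0,3.5],[0,0,0,0,0,0,2.4],[0,0,0,0,0,0,2.4],[0,0,0,0,0,0,2.4],[0,0,0,0,0,0,2.4]]]' 20; python3 f.py; python3 -m pendant '[[[0,-0.2,0,0,0,0,2.4],[0,-0.8,0,0,0,0,2.4],[0,-2,0,0,0,0,2.4],[0,-4,0,0,0,0,2.4],[0,-6.5,0,0,0,0,2.4],[0,-9,0,0,0,0,2.4],[0,-11,0,0,0,0,2.4],[0,-12,0,0,0,0,2.4],[0,-12,0,0,0,0,2.4]]]' 20;python3 f.py; python3 -c "
from h import *
go(GM-.0103*hm+(-.0182+.08)*Z,R_m)"
```

```text
time: 12.45
tool_pos: [0.5773, -0.0276, 0.0796]
tool_rot: [-1.573, -0.783, -1.516]
contact_force: [-1.7, 0.7, 1.7]
opening: 0.0284
t 12.45 F gx,gy,gz 1.7624709376237628 1.6628083139359793 0.6442724630738155 tcp in groove mm [-17.7917   0.9863 -11.1032] open 0.028376734250238574
time: 13.35
tool_pos: [0.5744, 0.0583, 0.1659]
tool_rot: [-1.567, -0.782, -1.517]
contact_force: [-0.5, 0.7, -1.9]
opening: 0.0281
t 13.35 F gx,gy,gz -0.770160028643667 0.5028965135740989 -1.8708073206151692 tcp in groove mm [103.9685  -1.0665 -10.8135] open 0.028064515111334752
t 13.35 tcp [0.5744 0.0583 0.1659] F [-0.5472  0.7478 -1.8674] open 0.0281 q [ 0.3439  0.6733  1.4114 -0.7576  1.3935  0.5604]
shift cm [-15.0308 -19.9986  -0.3402] rotvec [ 0.0362 -0.0952  0.7816] deg 45.160878038967276
```

```bash
python3 -m pendant '[[[0.3,-0.6,0,0,0,0.02,2.4],[1,-1.8,0,0,-0.01,0.07,2.4],[1.2,-3.8,0,0.005,-0.02,0.14,2.4],[0.5,-6,-0.1,0.01,-0.03,0.22,2.4],[-1,-8.5,-0.1,0.015,-0.04,0.32,2.4],[-3.2,-11,-0.2,0.02,-0.05,0.42,2.4],[-5.5,-13.2,-0.2,0.025,-0.06,0.52,2.4],[-8,-15.3,-0.2,0.03,-0.07,0.62,2.4],[-10.5,-17.3,-0.3,0.033,-0.08,0.7,2.4],[-12.8,-18.8,-0.3,0.036,-0.09,0.76,2.4],[-14.3,-19.7,-0.34,0.036,-0.095,0.78,2.4],[-15,-20,-0.34,0.036,-0.095,0.7816,2.4],[-15,-20,-0.34,0.036,-0.095,0.7816,2.4]]]' 20;python3 - <<'E'
from h import *
go(GM-.0111*hm+(-.0178)*Z,R_m)
a=cam('scene');b=cam('top')
A=cv2.resize(a['image'][80:220,260:400],(400,400));B=cv2.resize(b['image'][140:260,60:180],(400,400))
save(np.hstack([A,B]),'p3.png')
M=np.stack([Z,my,hm],1)
for d in(a,b):
    W=pts(d);im=d['image'].astype(int)
    L=(W-GM)@M
    for nm,m in(('red',(im[...,0]>90)&(im[...,1]<60)&(im[...,2]<60)),('wht',(im.min(-1)>90))):
        w=m&(np.abs(L[...,1])<.019)&(np.abs(L[...,2])<.08)&(L[...,0]>.06)&(L[...,0]<.1)
        p=L[w]
        if len(p): print(nm,len(p),p.min(0)*1000,p.max(0)*1000)
        if nm=='wht':
            for lo,hi in((-.08,-.05),(-.05,-.025),(.0,.02),(.02,.045)):
                q=p[(p[:,2]>lo)&(p[:,2]<hi)]; print(lo,len(q),q[:,0].max()*1000 if len(q) else'',np.array([q[:,1].min(),q[:,1].max()])*1000 if len(q) else'')
E
```

```text
time: 14.65
tool_pos: [0.5565, 0.3037, 0.1997]
tool_rot: [-1.575, -0.002, -1.417]
contact_force: [-0.1, -0.1, -1.1]
opening: 0.0284
t 14.65 tcp [0.5565 0.3037 0.1997] F [-0.0869 -0.0942 -1.0912] open 0.0284 q [ 0.3794  0.5673  1.234  -0.0012  1.345   0.2254]
shift cm [-0.2435  7.75    0.0952] rotvec [ 0.0044 -0.0013  0.0022] deg 0.2915355208336552
red 73 [ 75.4801 -17.9584  50.7531] [96.6137 11.2608 74.3067]
wht 12 [ 72.5028 -13.9857 -63.4758] [93.3862  8.6551 44.9438]
-0.08 1 72.50276563118568 [-13.9857 -13.9857]
-0.05 2 91.843771519532 [4.8786 8.6551]
0.0 1 92.29126431185763 [2.6133 2.6133]
0.02 5 93.38622776443256 [-11.3375   5.1844]
red 157 [ 72.5519 -15.5567  50.5724] [97.5882 17.7552 72.7645]
wht 46 [ 79.0596 -11.6046  19.8308] [95.6817 14.3897 51.4038]
-0.08 0  
-0.05 0  
0.0 2 92.73915815298783 [2.3719 4.8425]
0.02 22 93.61666434662052 [-11.6046  13.974 ]
```

View pics/p3.png

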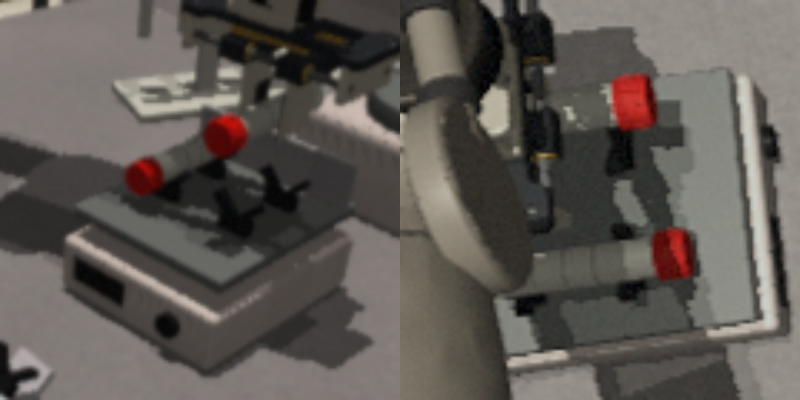

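Both crops show the tube level above the empty groove: cap at scene (225,133) and top (635,100), with the done tube untouched. Lower it.

```bash
cat > f2.py <<'E'
from h import *
s=status.observe();F=np.array(s['contact_force']);p=np.array(s['tool_pos'])-GM
print('t',s['time'],'F z,my,hm',F[2],F@my,F@hm,'tcp mm',1000*np.array([p[2],p@my,p@hm]),'open',s['opening'],s['tool_rot'])
E
python3 -m pendant '[[[-0.1,0.5,0,0,0,0,2.4],[-0.2,2,0.05,0.002,0,0,2.4],[-0.24,4,0.1,0.004,0,0.002,2.4],[-0.24,5.7,0.1,0.004,0,0.002,2.4],[-0.24,6.8,0.1,0.004,0,0.002,2.4],[-0.24,7.2,0.1,0.004,0,0.002,2.4],[-0.24,7.3,0.1,0.004,0,0.002,2.4],[-0.24,7.3,0.1,0.004,0,0.002,2.4]]]' 20 >/dev/null; python3 f2.py; for i in 1 2 3; do python3 -m pendant '[[[0,0.1,0,0,0,0,2.4],[0,0.15,0,0,0,0,2.4]]]' >/dev/null; python3 f2.py; done
```

```text
t 15.55 F z,my,hm -1.4094565192466275 0.5414176864734745 0.05609718283618722 tcp mm [-11.6988  -0.9718 -11.1692] open 0.028526871438604936 [-1.5684  0.0016 -1.4172]
t 15.75 F z,my,hm -1.435342807001121 -0.6496996735986372 0.036416835302066825 tcp mm [-13.2429  -0.8781 -11.2141] open 0.028389384164706988 [-1.5684  0.0016 -1.4171]
t 15.95 F z,my,hm -0.7999411945581787 0.029600675154103594 -0.4968018890671131 tcp mm [-15.2897  -0.5723 -11.151 ] open 0.028273461706114087 [-1.5694  0.0014 -1.4171]
t 16.15 F z,my,hm 1.3906301103165706 0.040949711746229966 -0.8514128709828147 tcp mm [-16.9835  -0.5088 -11.0986] open 0.02833160980180071 [-1.5698  0.0013 -1.4171]
```

```bash
for i in 1 2; do python3 -m pendant '[[[0,0.04,0,0,0,0,2.4],[0,0.06,0,0,0,0,2.4]]]' >/dev/null; python3 f2.py; done
```

```text
t 16.35 F z,my,hm 4.331464201814596 2.8005526489223582 0.8234004515491068 tcp mm [-17.0547  -0.5138 -11.1717] open 0.02832288489730532 [-1.5694  0.0014 -1.417 ]
t 16.55 F z,my,hm 6.314282040436291 3.898256639309485 0.9277644054477738 tcp mm [-17.1017  -0.5778 -11.1933] open 0.028406780629223728 [-1.5689  0.0015 -1.417 ]
```

```bash
python3 -m pendant '[[[0,-0.05,0,0,0,0,2.4],[0,-0.05,0,0,0,0,3.2],[0,-0.05,0,0,0,0,4],[0,-0.05,0,0,0,0,5.5],[0,-0.05,0,0,0,0,6.5],[0,-0.05,0,0,0,0,6.5],[0,-0.6,0,0,0,0,6.5],[0,-2,0,0,0,0,6.5],[0,-4,0,0,0,0,6.5],[0,-7,0,0,0,0,6.5],[0,-10,0,0,0,0,6.5],[0,-13,0,0,0,0,6.5],[0,-15,0,0,0,0,6.5],[0,-15.5,0,0,0,0,6.5]]]' 20 >/dev/null; python3 f2.py
python3 -m pendant '[[[2,-0.5,0,0,0,0,6.5],[6,-1,0,0,0,0,6.5],[11,-1,0,0,0,0,6.5],[16,-1,0,0,0,0,6.5],[20,-1,0,0,0,0,6.5],[23,-1,0,0,0,0,6.5],[24,-1,0,0,0,0,6.5],[24,-1,0,0,0,0,6.5]]]' >/dev/null
python3 - <<'E'
from h import *
a=cam('scene');b=cam('top')
save(cv2.resize(b['image'],(800,600)),'fin.png')
A=cv2.resize(a['image'][80:220,260:400],(400,400));B=cv2.resize(b['image'][140:260,60:180],(400,400));save(np.hstack([A,B]),'fin2.png')
M=np.stack([Z,my,hm],1)
for d in(a,b):
    W=pts(d);im=d['image'].astype(int); L=(W-GM)@M
    for nm,m in(('red',(im[...,0]>90)&(im[...,1]<60)&(im[...,2]<60)),('wht',(im.min(-1)>75))):
        w=m&(np.abs(L[...,1])<.022)&(np.abs(L[...,2])<.08)&(L[...,0]>.004)&(L[...,0]<.04)
        p=L[w]
        if len(p): print(nm,len(p),p.min(0)*1000,p.max(0)*1000)
    for lo,hi in((-.07,-.05),(-.05,-.02),(-.02,.01),(.01,.045)):
        q=p[(p[:,2]>lo)&(p[:,2]<hi)]; 
        if len(q): print(lo,len(q),q[:,0].max()*1000,q[:,1].min()*1000,q[:,1].max()*1000)
E
python3 f2.py; python3 - <<'E'
E
sed -i "s/load(n)/cam(n)/" m.py; python3 m.py | grep -E 'top|scene|red'
```

```text
t 17.95 F z,my,hm 0.15358512190476759 -0.49006763102026296 0.3553344054894126 tcp mm [141.2443  -1.3458 -11.1946] open 0.06499310239630228 [-1.563   0.0028 -1.417 ]
red 63 [  4.0067 -17.7003  49.7538] [19.7917 12.9066 70.5474]
wht 225 [  4.0444 -15.4388 -69.2473] [16.7894 15.4307 65.173 ]
-0.07 35 16.21696576522669 -15.438764259457397 5.726796222012787
-0.05 53 16.542906945509863 -15.191797009667084 7.518681562700854
-0.02 63 15.892014523673947 -14.710674072271225 8.453890126762778
0.01 69 15.945118912640389 -14.149722977486643 9.29264576296703
wht 345 [  4.0308 -12.2872 -71.4457] [18.3858 15.28    1.7806]
-0.07 99 17.580598798799365 -12.287155376311134 15.279992679024145
-0.05 140 18.385830613815045 -11.170420785294695 14.98486039156376
-0.02 100 16.950248075919937 -12.092435153102013 15.273302804874477
t 18.85 F z,my,hm -0.40146752999300483 0.6715957694164495 -0.09580302596280033 tcp mm [146.417    0.1997 228.0345] open 0.06491619340811006 [-1.57    0.0021 -1.4166]
top
red [367.6866 203.1045] 67 ztop 0.10232498390243375 top mean [ 0.5234 -0.3136  0.1001] mid [ 0.5216 -0.313   0.1   ] ext [0.0323 0.0329 0.0061]
red [390.3673 202.5102] 98 ztop 0.1032645251614062 top mean [ 0.5261 -0.3698  0.1008] mid [ 0.524  -0.3677  0.1013] ext [0.0301 0.0305 0.0078]
scene
red [311.7391 138.1739] 46 ztop 0.15706907336879203 top mean [0.4833 0.2219 0.1551] mid [0.4826 0.222  0.1552] ext [0.0188 0.0207 0.0057]
red [337.     150.4107] 56 ztop 0.15772226781758622 top mean [0.5722 0.2345 0.1554] mid [0.5705 0.2353 0.1551] ext [0.0204 0.0212 0.0067]
red [129.6281 228.9669] 121 ztop 0.10254675323513551 top mean [ 0.5258 -0.3134  0.1011] mid [ 0.5239 -0.3136  0.1007] ext [0.0316 0.0312 0.0067]
red [104.5852 238.8741] 135 ztop 0.10225606129276452 top mean [ 0.5279 -0.3682  0.1006] mid [ 0.5266 -0.3681  0.1001] ext [0.0304 0.0317 0.0075]
```

View pics/fin2.png

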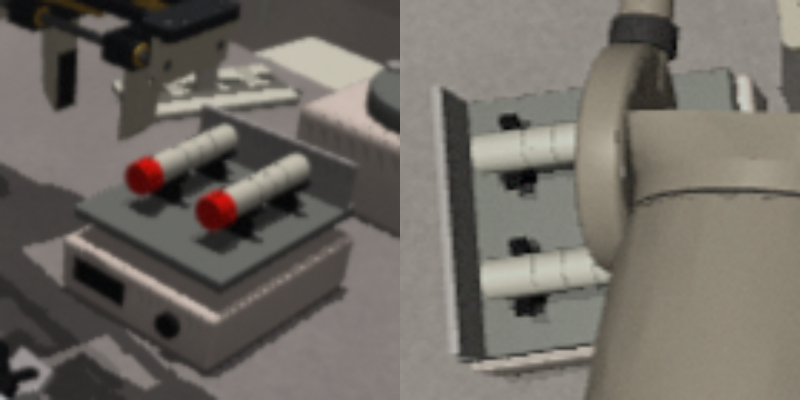

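View pics/fin.png

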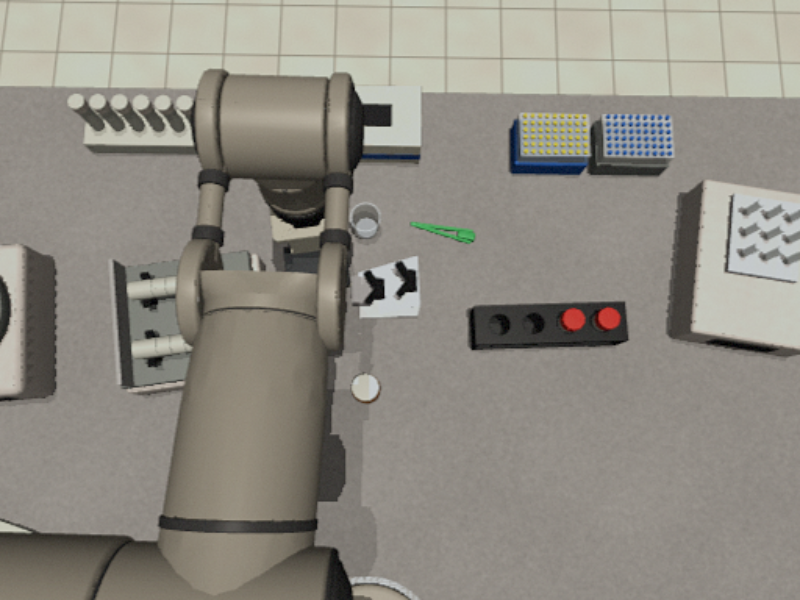

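The scene crop shows the tube lying level in both V rests, parallel to the done tube, with its cap at (217,210) towards the open end. In the top view, the jar (365,388), beaker (365,220), forceps (445,232) and short tubes (572,320) and (608,318) are where they started. The arm is clear, so I'm handing in.

```bash
python3 -c "
from h import *
print(robot.hand_in())"
```

```text
the job is handed in; nothing more can be done
None
```

I took the tall tube from the rack by its cap and parked it in the angled block's V rests. I slid it down until its foot met the stop, then let go. I then gripped it again by the side of its body, laid it level in the mixer's empty groove, and backed the gripper clear. The job was handed in at about 19 s of the 54 s allowed.

**Parked on the block:** the cap measured about 47 to 71 mm along the groove (48 to 70 expected), so the foot was on the stop. The tube was centred in both V rests.

**In the mixer:** after release, the scene camera put the foot at about −69 mm and the cap end at about +70.5 mm along the groove. The top of the body was level to within about 1 mm along its length. The cap faces the open end.

**Everything else:** both short tubes and the done tube's cap measured within about 2 mm of where they started. The jar, beaker and forceps sit at the same pixels as at the start, though I checked those by eye only.

**Forces:** the highest I read was about 20 N, when pressing the tube against the stop. I only read forces at the end of each move, so brief peaks in between were not seen.

**Weaker checks:** the arm hid the mixer tube's cap end from the top camera in the last picture, so the cap end was confirmed from the scene camera only. The two cameras also disagreed by about 2 to 3 mm, so I used their average for the groove positions; contact with the rests came within about 1 mm of those.

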